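# Nip the re-glued album in the screw press

## Robot

A 6-joint arm with a two-finger parallel gripper is mounted at the origin on a cart in front of the work surface, level with it; the furniture and walls round the work are solid. World frame = base frame: x ahead of the robot, y to its left, z up, the work surface at z = 0. Lengths are in m, angles in rad, forces in N, time in s.
With the tool pointing down it reaches from about 0.375 to 0.925 m from the base axis. Payload 5.7 kg.
Tool frame: the origin (TCP) lies on the centre line of the jaws, within the pads' length; the fingertips stand 8 mm ahead of it and the grasp point (between the pads) lies 11 mm behind it; z points along the fingers, y is the line along which they close (so a half turn about z gives the same grasp; the last joint's range is limited). The gripper opens to 88 mm and grips with 3 to 60 N. Pads are 20 mm wide; open, the fingers measure 115 mm over their backs; the gripper's body (75 mm by 178 mm) begins 61 mm behind the grasp point.
Start: joints at [-1.393, 0.359, 1.51, -0, 1.272, -0.115], TCP at [0.173, -0.574, 0.231] pointing down, gripper open.
Joint ranges: [-2.97, 2.97], [-1.01, 2.36], [0.21, 2.38], [-0.96, 4.11], [0.2, 2.71], [-2.98, 2.98]. Speed limits (rad/s): [2.39, 2.39, 3.14, 3.14, 3.14, 3.14].

## Interface

Orientations are given as a rotation vector (axis times angle).
In Python, from plant import sensors, optics, arm gives the robot as it stands. The module is installed in compiled form; this text tells all that it offers.
- The arm moves only by the tool drive_tool, never from a script. Its argument "series" is a list of rows, each an object of numbers: "gripper": the closure, from 0 (fully open) to 1 (shut); "tx", "ty", "tz": the shift along the world's x, y, z in units of 25 mm (1.0 is 25 mm); "rx", "ry", "rz": the turn, a rotation vector about the world's x, y, z in rad. A call has 1 to 8 rows; each row shifts and turns the commanded pose from where the row before left it; what a row does not reach is not made up. A row lasts 1/12 s, in which the tool goes at most 41.7 mm and 7.16 degrees, less where a joint would pass 70% of its speed; a pose out of reach is approached as far as the arm can. A call is refused whole if a number of a shift passes 1 or a number of a turn 0.125, either way. A call with a gripper value outside its range is refused whole. The fingers move at their own pace and stop on an object; the grip force is fixed at half the most. Time passes only in rows, so rows that do not move let the fingers close. It gives the time, the measured TCP pose, the force, the opening and the grip force at its end, in the units of the state.
- sensors.observe(): the state, without advancing time (a new reading comes with each control period).
- optics.camera(name): name is "scene" or "top" or "wrist"; returns the picture (420x560x3 uint8, blue, green, red); there is no depth.
- optics.camera_info(name): a dict with "fx", "fy", "cx", "cy" (pixels), "T" (4x4, takes a point from camera to world coordinates). Camera axes: x right, y down, z forward; pixel columns grow to the right and rows downward; lengths in m; the calibration is good to about 2 mm. A picture is of the moment at which its call begins: read the wrist's pose just before it. camera_info takes no time and is no camera call; for the wrist camera it gives the pose at the moment of the call.
- arm.close_job(): hands the job in; it is judged then, once.
The state is a dict: "t": time; "joints": joint angles; "joint_vel": joint speeds; "joint_torque": joint torques, N m; "ee_pos": TCP position; "tool_rot": TCP orientation; "ft_force": force on the tool from outside, world axes, zero at the start; "ft_torque": the same for the moment, N m; "gripper_width": opening from 0.0 (shut) to 1.0 (fully open); "gripper_force": force on a finger pad.
Only numpy, scipy, OpenCV 4.12 (cv2) and the standard library are available. Lean on these libraries where they do the work, as an engineer would, in place of code of your own. Each camera call takes 0.05 s, during which the arm holds its last target. There are 200 camera calls.

## Task

The album's spine has just been re-glued: push the album flat across the desk, spine first, into the little screw press until the whole spine is seated squarely against the back fence. Then wind the crank clockwise until you feel the pressing board bite and hold the album firmly, without crushing it, and let go. Leave the other things on the desk where they stand.

Things in the scene. Friction and masses are not known exactly. Their poses are not given: they have to be found in the camera images.
- press: Small grey screw press, fixed to the desk. Origin on the desk straight below the screw; +x is the way in (its mouth faces -x), z up. It has two steel columns at y = +-91 mm, a 4 mm bed plate, side guides, a back fence, a crossbar with the screw, and a crank on top.
- mouth (a point): Middle of the bed's front edge, 100 mm before the screw axis, on the 4 mm bed (150 mm wide here). A ramp 30 mm long leads up to it from the desk. Side guides, 15 mm high, leave 137 mm between them from 54 mm before the screw axis to the fence; towards the mouth they flare out to 160 mm, 94 mm before the axis. Axes as the press's.
- fence (a point): Middle of the back fence's flat face (150 mm wide, top 28 mm above the desk), 45 mm past the screw axis, 10 mm up. Its axes are the press's. The seated album touches it with the whole spine: its middle is then 44 mm before the screw axis and its fore edge 133 mm.
- crossbar (a point): Top middle of the crossbar, on the screw's axis, 123 mm up; the bar is 36 mm (x) by 214 mm (y), 16 mm thick. Under it hangs a level wooden pressing board (80 x 128 mm, rubber-backed, springy) at a hidden height, 10 to 30 mm above a seated album. The crank lowers it 30 mm per clockwise turn (from above); it does not run back.
- crank_grip (a point): Middle of the crank's black free-spinning grip sleeve: upright, 22 mm thick, z = 146 to 190 mm, 60 mm from the screw axis, over the crank arm (top 141 mm). It keeps its height. Turning takes about 4 N here (part of it relaxes at each halt); once the board bites, 5 N more per radian (65 N of clamping). 30 to 80 N of clamping is right; over 140 N crushes.
- album: Grey landscape photo album with hard covers, lying flat, 178 x 127 x 20 mm, about 0.3 kg, bound on a short side. Origin under its middle, +x points to the rounded closed spine, -x to the fore edge where white pages show. Sliding it takes 2 to 4 N, a little more on the ramp.
- album_spine (a point): Middle of the album's spine face, 89 mm from its origin along its +x and 10 mm above its underside.
- glue_stick: Glue stick standing beside the mouth of the press on the press's -y side, 23 mm thick, 97 mm tall; origin under its middle. Leave it.
- candle_jar: Cream jar candle standing beyond the press, 64 mm wide, 100 mm tall; origin under its middle. Leave it.
- tape_dispenser: Yellow tape dispenser, 127 x 28 x 51 mm, long side along its y, far to the right; origin under its middle. Leave it.
- stapler: Cream stapler, 118 x 34 x 40 mm, long side along its y, beyond the press, near the desk's front; origin under its middle. Leave it.

How it is judged:
On the way, in this order (a step that is already met when the one before it is completed fails the run):
1. the album is pushed home, its spine square against the back fence (x of album_spine in the frame of press above 0.0415 m and angle between the x axis of album and the x axis of press, either way round below 0.05 rad), for 0.2 s.
2. the pressing board clamps the seated album firmly (all of step 1 and contact force between album and press above 45 N), for 0.2 s.
At the end, for the whole second after the job is handed in: The album lies still in the press, its spine within 3.5 mm of the back fence and square to it within 0.05 rad, clamped by the pressing board with at least about 20 N, and the crank is let go (all of step 2 and linear speed of album below 0.01 m/s); the robot touches nothing.
It fails at once if the glue stick is pushed away or knocked over (distance of glue_stick from where it was at the start of the episode above 0.025 m or angle between glue_stick's own z axis and vertical above 0.5 rad).
It fails at once if the jar candle is pushed away or knocked over (distance of candle_jar from where it was at the start of the episode above 0.025 m or angle between candle_jar's own z axis and vertical above 0.5 rad).
It fails at once if the tape dispenser is pushed away or knocked over (distance of tape_dispenser from where it was at the start of the episode above 0.025 m).
It fails at once if the stapler is pushed away or knocked over (distance of stapler from where it was at the start of the episode above 0.025 m).
It fails at once if the album is crushed by overwinding (contact force between album and press above 300 N).
It also fails if it takes over 72 s, if anything falls off the work surface, if the arm or the gripper's body presses on something with over 40 N, if the wrist force passes 120 N, or if a joint passes its speed limit or range.

## Working session

There is one attempt and no reset: what is moved stays moved. The work goes in short steps, Python scripts to look and compute and a tool call to move; the robot and the scene stay as the last step left them, time stands still between calls to the robot, and variables do not carry over. Pictures are saved under pics/ and viewed, at most 10 in all, crops included, and the job is handed in when it is done.

Besides the shell and the picture viewer there is one more tool, called as name(argument=value, ...) on one line, values as JSON. drive_tool: Moves the arm, as the interface text tells. Its arguments: {"type":"object","properties":{"series":{"type":"array"}},"required":["series"]}

```bash
mkdir -p pics; python3 - <<'E'
from plant import sensors, optics, arm
import cv2,numpy as np
for n in ("scene","top"):
    cv2.imwrite(f"pics/{n}0.png",optics.camera(n))
    i=optics.camera_info(n);print(n,i['fx'],i['cx'],i['cy'],np.round(i['T'],3).tolist())
s=sensors.observe();print(s['t'],s['ee_pos'],s['tool_rot'],s['ft_force'])
E
```

```text
scene 493.51783731732314 284.4567669084782 215.4501842846578 [[-0.668, -0.404, 0.625, -0.176], [-0.744, 0.381, -0.549, 0.695], [-0.017, -0.831, -0.555, 0.777], [0.0, 0.0, 0.0, 1.0]]
top 416.4392014074851 275.0984964644208 212.2946330517744 [[-0.026, -0.998, 0.05, 0.491], [-1.0, 0.027, 0.007, 0.047], [-0.008, -0.05, -0.999, 1.3], [0.0, 0.0, 0.0, 1.0]]
0.1 [ 0.17306816 -0.5738669   0.22985903] [-3.10630179e+00 -4.58069036e-01  8.28921381e-05] [0.35711372 0.35298526 0.36474265]
```

View pics/scene0.png

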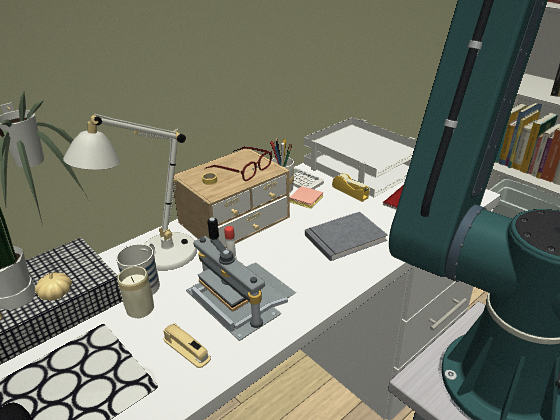

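View pics/top0.png

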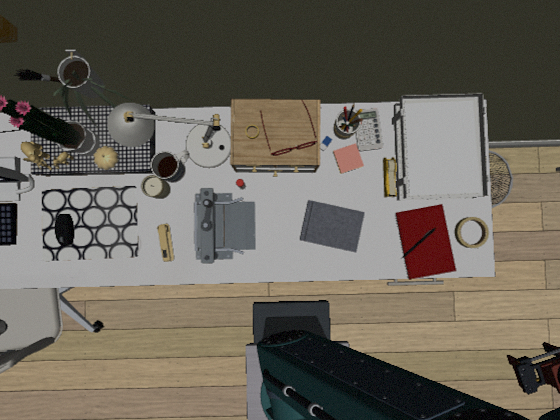

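The scene view shows the press at about (235,285) and the album at (345,236). In the top view the press is at (222,226) with its mouth facing right (world -y), and the album is at (332,226). The glue stick (red) is at (240,183). I'll enlarge the top view.

```bash
python3 - <<'E'
import cv2
a=cv2.imread("pics/top0.png")[165:285,180:380]
cv2.imwrite("pics/c0.png",cv2.resize(a,None,fx=4,fy=4,interpolation=cv2.INTER_CUBIC))
E
```

```text
(no output)
```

View pics/c0.png

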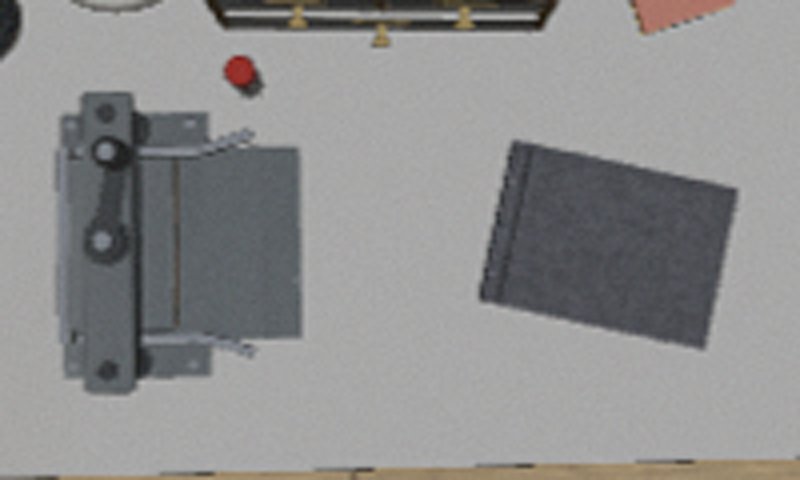

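The crop shows the following, in crop pixels:
- **Album corners:** spine side (513,140) and (480,300), fore edge (738,188) and (705,348).
- **Ramp foot:** u=300, v=148 to 337.
- **Crossbar corners:** (82,93), (133,93), (135,392) and (83,392).
- **Grip top:** (107,152).
- **Glue stick top:** (240,70).

```bash
cat > h.py <<'E'
import numpy as np
from plant import sensors, optics, arm
def px(n,u,v,z,i=None):
    i=i or optics.camera_info(n);T=i['T']
    d=T[:3,:3]@np.array([(u-i['cx'])/i['fx'],(v-i['cy'])/i['fy'],1]);o=T[:3,3]
    return (o+d*(z-o[2])/d[2])[:2]
def cr(u,v,z): return px("top",180+u/4-.375,165+v/4-.375,z)
E
python3 - <<'E'
from h import *
np.set_printoptions(precision=4,suppress=True)
A=np.array([cr(*p,.02) for p in [(513,140),(480,300),(738,188),(705,348)]]);print("album",A,A.mean(0))
d=A[:2].mean(0)-A[2:].mean(0);print(d,np.linalg.norm(d),np.degrees(np.arctan2(d[1],d[0])))
C=np.array([cr(*p,.123) for p in [(82,93),(133,93),(135,392),(83,392)]]);print("bar",C,C.mean(0))
e=(C[0]+C[1]-C[2]-C[3])/2;print(np.linalg.norm(e),"press -y dir deg",np.degrees(np.arctan2(e[1],e[0])))
R=np.array([cr(300,148,0.),cr(302,337,0.)]);print("ramp",R,R.mean(0))
print("grip",cr(107,152,.19),"glue",cr(240,70,.097))
E
```

```text
album [[ 0.5918 -0.0464]
 [ 0.4696 -0.0175]
 [ 0.5502 -0.2179]
 [ 0.4285 -0.1882]] [ 0.51   -0.1175]
[0.0413 0.1711] 0.17605859620738326 76.42426333015023
bar [[0.6254 0.2659]
 [0.6244 0.2297]
 [0.4131 0.2322]
 [0.414  0.2689]] [0.5192 0.2492]
0.21139368072906853 press -y dir deg -0.7426383749450567
ramp [[0.5916 0.1188]
 [0.4441 0.1208]] [0.5179 0.1198]
grip [0.5777 0.2374] glue [0.642  0.1557]
```

drive_tool(series=[{"tx":0.94,"ty":1,"rz":0.08},{"tx":0.94,"ty":1,"rz":0.08},{"tx":0.94,"ty":1,"rz":0.08},{"tx":0.94,"ty":1,"rz":0.08},{"tx":0.94,"ty":1,"rz":0.08},{"tx":0.94,"ty":1,"rz":0.08},{"tx":0.94,"ty":1,"rz":0.08},{"tx":0.94,"ty":1,"rz":0.08}])

```text
invalid input
```

drive_tool(series=[{"tx":0.94,"ty":1,"rz":0.08},{"tx":0.94,"ty":1,"rz":0.08},{"tx":0.94,"ty":1,"rz":0.08},{"tx":0.94,"ty":1,"rz":0.08},{"tx":0.94,"ty":1,"rz":0.08},{"tz":-1},{"tz":-1},{}])

```text
invalid input
```

```bash
python3 - <<'E'
from h import *
import cv2
s=sensors.observe();print(s['t'],s['ee_pos'],s['tool_rot'],s['joints'])
r=s['tool_rot'];R=cv2.Rodrigues(np.array(r))[0];print(np.degrees(np.arctan2(R[1,1],R[0,1])),R[:,2])
i=optics.camera_info("wrist");np.save("w1.npy",i['T']);cv2.imwrite("pics/w1.png",optics.camera("wrist"))
E
```

```text
0.1 [ 0.17306816 -0.5738669   0.22985903] [-3.10630179e+00 -4.58069036e-01  8.28921381e-05] [-1.39309231e+00  3.59493249e-01  1.51132082e+00  3.74777611e-07
  1.27247746e+00 -1.15114615e-01]
-73.22272531582907 [-2.99958618e-04  1.67218864e-03 -9.99998557e-01]
```

View pics/w1.png

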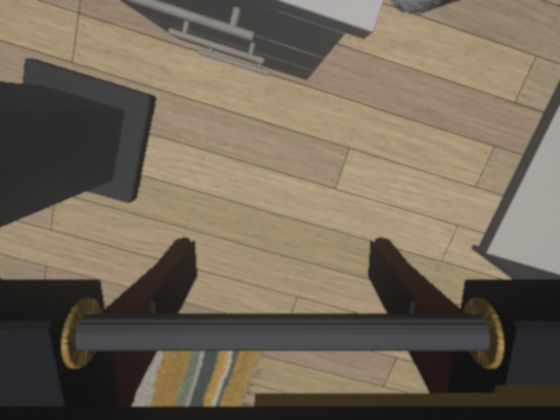

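The wrist view still shows only the floor: the moves were refused and the arm hasn't moved. I'll give all the keys in each row.

drive_tool(series=[{"gripper":0,"tx":0.94,"ty":1,"tz":0,"rx":0,"ry":0,"rz":0.08},{"gripper":0,"tx":0.94,"ty":1,"tz":0,"rx":0,"ry":0,"rz":0.08},{"gripper":0,"tx":0.94,"ty":1,"tz":0,"rx":0,"ry":0,"rz":0.08},{"gripper":0,"tx":0.94,"ty":1,"tz":0,"rx":0,"ry":0,"rz":0.08},{"gripper":0,"tx":0.94,"ty":1,"tz":0,"rx":0,"ry":0,"rz":0.08},{"gripper":0,"tx":0.94,"ty":1,"tz":0,"rx":0,"ry":0,"rz":0.08},{"gripper":0,"tx":0.94,"ty":1,"tz":0,"rx":0,"ry":0,"rz":0.08},{"gripper":0,"tx":0.94,"ty":1,"tz":0,"rx":0,"ry":0,"rz":0.08}])

```text
t: 0.82
ee_pos: [0.3619, -0.3729, 0.2305]
tool_rot: [-2.803, -1.418, 0.0]
ft_force: [0.8, -0.0, -0.2]
gripper_width: 0.996
gripper_force: 0.0
```

drive_tool(series=[{"gripper":0,"tx":0.93,"ty":1,"tz":-0.4,"rx":0,"ry":0,"rz":0.08},{"gripper":0,"tx":0.93,"ty":1,"tz":-0.4,"rx":0,"ry":0,"rz":0.08},{"gripper":0,"tx":0.93,"ty":1,"tz":-0.4,"rx":0,"ry":0,"rz":0.08},{"gripper":0,"tx":0.93,"ty":1,"tz":-0.4,"rx":0,"ry":0,"rz":0.08},{"gripper":0,"tx":0.93,"ty":0.9,"tz":-0.4,"rx":0,"ry":0,"rz":0.08},{"gripper":0,"tx":0,"ty":0,"tz":-1,"rx":0,"ry":0,"rz":0},{"gripper":0,"tx":0,"ty":0,"tz":-1,"rx":0,"ry":0,"rz":0},{"gripper":0,"tx":0,"ty":0,"tz":0,"rx":0,"ry":0,"rz":0}])

```text
t: 1.48
ee_pos: [0.475, -0.2493, 0.1266]
tool_rot: [-2.462, -1.939, 0.004]
ft_force: [-0.4, 1.1, 0.2]
gripper_width: 1.003
gripper_force: 0.0
```

```bash
python3 - <<'E'
from h import *
import cv2
s=sensors.observe();print(s['t'],s['ee_pos'],s['tool_rot'],s['joints'])
R=cv2.Rodrigues(np.array(s['tool_rot']))[0];print(np.degrees(np.arctan2(R[1,1],R[0,1])),R[:,2])
i=optics.camera_info("wrist");np.save("w2.npy",i['T']);print(i);cv2.imwrite("pics/w2.png",optics.camera("wrist"))
E
```

```text
1.4833 [ 0.47504759 -0.24928488  0.12658119] [-2.46196301 -1.93930609  0.0037353 ] [-6.11964440e-01  3.92221295e-01  1.75793348e+00 -1.31358285e-04
  9.99360469e-01 -3.75497195e-01]
-13.543884404709114 [-0.00654821  0.00446085 -0.99996861]
{'fx': 345.2396356351229, 'fy': 345.2396356351229, 'cx': 282.16409863721105, 'cy': 204.64685061351406, 'T': array([[ 0.97234009, -0.22309742, -0.06915405,  0.4937664 ],
       [-0.23344278, -0.93799472, -0.25626232, -0.1779496 ],
       [-0.00769467,  0.26531765, -0.96413035,  0.28111417],
       [ 0.        ,  0.        ,  0.        ,  1.        ]])}
```

View pics/w2.png

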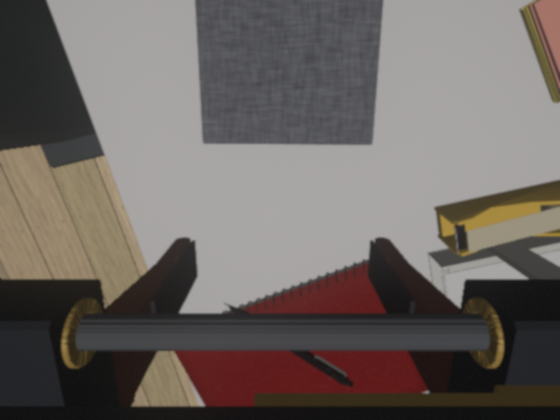

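The wrist view shows the album's fore edge corners at (203,143) and (373,143), level with the jaw line. The red book's spiral edge runs from (235,310) to (368,262), and it must stay clear of the fingers.

```bash
python3 - <<'E'
from h import *
i=optics.camera_info("wrist")
a,b=px("wrist",203,143,.02,i),px("wrist",373,143,.02,i)
m=(a+b)/2;print(a,b,m,np.linalg.norm(b-a),np.degrees(np.arctan2(*(b-a)[::-1])))
for p in [(235,310),(368,262)]:
    for z in (.0,.02):print(px("wrist",*p,z,i))
p=np.array([.475,-.2493]);t=np.radians(76.4);print("ahead,left",(m-p)@[np.cos(t),np.sin(t)],(m-p)@[-np.sin(t),np.cos(t)])
E
```

```text
[ 0.42889433 -0.1881692 ] [ 0.55336187 -0.21809579] [ 0.4911281 -0.2031325] 0.12801472664248165 -13.519400937275378
[ 0.40781919 -0.34283348]
[ 0.41392237 -0.33123877]
[ 0.53612704 -0.32352793]
[ 0.53316253 -0.31329757]
ahead,left 0.04866540968333837 -0.004819961161583365
```

drive_tool(series=[{"gripper":0,"tx":0.2,"ty":-0.05,"tz":-1,"rx":0,"ry":0,"rz":0},{"gripper":0,"tx":0,"ty":0,"tz":-1,"rx":0,"ry":0,"rz":0},{"gripper":0,"tx":0,"ty":0,"tz":-1,"rx":0,"ry":0,"rz":0},{"gripper":0,"tx":0,"ty":0,"tz":-1,"rx":0,"ry":0,"rz":0},{"gripper":0,"tx":0,"ty":0,"tz":-0.3,"rx":0,"ry":0,"rz":0},{"gripper":0,"tx":0.12,"ty":0.5,"tz":0,"rx":0,"ry":0,"rz":0},{"gripper":0,"tx":0.12,"ty":0.5,"tz":0,"rx":0,"ry":0,"rz":0},{"gripper":0,"tx":0.05,"ty":0.2,"tz":0,"rx":0,"ry":0,"rz":0}])

```text
t: 2.2
ee_pos: [0.4906, -0.2218, 0.0247]
tool_rot: [2.469, 1.941, 0.001]
ft_force: [0.4, -0.6, -0.8]
gripper_width: 1.0
gripper_force: 0.0
```

drive_tool(series=[{"gripper":0,"tx":0,"ty":0,"tz":-0.2,"rx":0,"ry":0,"rz":0},{"gripper":0,"tx":0,"ty":0,"tz":0,"rx":0,"ry":0,"rz":0},{"gripper":0,"tx":0,"ty":0,"tz":0,"rx":0,"ry":0,"rz":0}])

```text
t: 2.45
ee_pos: [0.4902, -0.2232, 0.0188]
tool_rot: [2.468, 1.942, 0.0]
ft_force: [-0.2, -0.1, -0.2]
gripper_width: 0.999
gripper_force: 0.0
```

drive_tool(series=[{"gripper":0,"tx":0.08,"ty":0.4,"tz":0,"rx":0,"ry":0,"rz":0},{"gripper":0,"tx":0.08,"ty":0.4,"tz":0,"rx":0,"ry":0,"rz":0.016},{"gripper":0,"tx":0.08,"ty":0.4,"tz":0,"rx":0,"ry":0,"rz":0.016},{"gripper":0,"tx":0.08,"ty":0.4,"tz":0,"rx":0,"ry":0,"rz":0.016},{"gripper":0,"tx":0.08,"ty":0.4,"tz":0,"rx":0,"ry":0,"rz":0.016},{"gripper":0,"tx":0.08,"ty":0.4,"tz":0,"rx":0,"ry":0,"rz":0.016},{"gripper":0,"tx":0.08,"ty":0.4,"tz":0,"rx":0,"ry":0,"rz":0.016},{"gripper":0,"tx":0.08,"ty":0.4,"tz":0,"rx":0,"ry":0,"rz":0.016}])

```text
t: 3.12
ee_pos: [0.5058, -0.1421, 0.0182]
tool_rot: [-2.355, -2.08, 0.0]
ft_force: [-1.0, -4.2, 2.7]
gripper_width: 1.0
gripper_force: 1.9
```

drive_tool(series=[{"gripper":0,"tx":0.06,"ty":0.4,"tz":0,"rx":0,"ry":0,"rz":0.016},{"gripper":0,"tx":0.06,"ty":0.4,"tz":0,"rx":0,"ry":0,"rz":0.016},{"gripper":0,"tx":0.06,"ty":0.4,"tz":0,"rx":0,"ry":0,"rz":0.016},{"gripper":0,"tx":0.06,"ty":0.4,"tz":0,"rx":0,"ry":0,"rz":0.016},{"gripper":0,"tx":0.06,"ty":0.4,"tz":0,"rx":0,"ry":0,"rz":0.016},{"gripper":0,"tx":0.05,"ty":0.4,"tz":0,"rx":0,"ry":0,"rz":0.016},{"gripper":0,"tx":0.05,"ty":0.4,"tz":0,"rx":0,"ry":0,"rz":0.016},{"gripper":0,"tx":0,"ty":0,"tz":0,"rx":0,"ry":0,"rz":0}])

```text
t: 3.78
ee_pos: [0.5149, -0.0708, 0.0178]
tool_rot: [-2.233, -2.206, 0.0]
ft_force: [-0.0, 0.6, 0.8]
gripper_width: 0.999
gripper_force: 0.0
```

```bash
python3 - <<'E'
from h import *
import cv2
s=sensors.observe();print(s['t'],s['ee_pos'],s['ft_force'],s['joints'])
R=cv2.Rodrigues(np.array(s['tool_rot']))[0];print(np.degrees(np.arctan2(R[1,1],R[0,1])),R[:,2])
a=optics.camera("top")[165:285,180:380]
cv2.imwrite("pics/c3.png",cv2.resize(a,None,fx=4,fy=4,interpolation=cv2.INTER_CUBIC))
E
```

```text
3.7833 [ 0.51487162 -0.07076079  0.01780218] [-0.03402129  0.63585898  0.81021892] [-2.70270830e-01  5.39310993e-01  1.88104815e+00  1.51644989e-03
  7.23386039e-01 -2.59421724e-01]
-0.6867176094959196 [-0.00180583  0.00154189 -0.99999718]
```

View pics/c3.png

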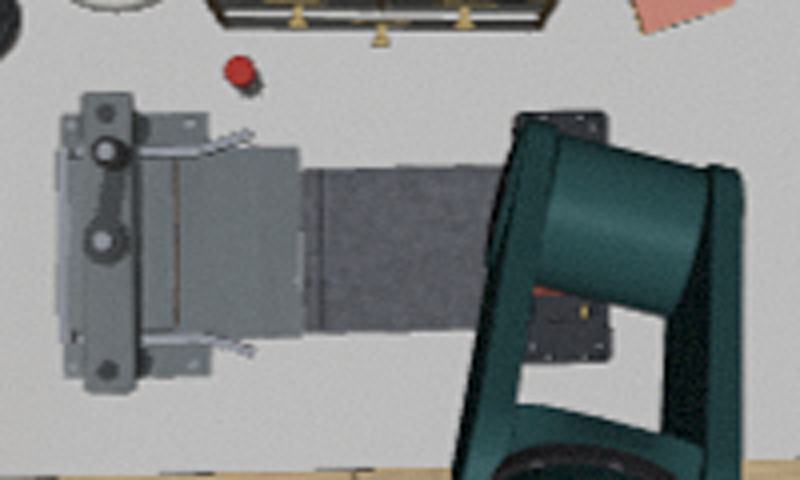

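The album is square, with its spine at u=303 and v from 169 to 331. It lies slightly towards the robot from the press centreline.

```bash
python3 - <<'E'
from h import *
for p in [(303,169),(303,331),(490,167),(475,329)]: print(cr(*p,.02))
print(cr(203,155,.019),cr(203,334,.019),cr(250,133,.019),cr(252,352,.019),"bed",cr(176,158,.005),cr(176,326,.005))
E
```

```text
[0.5737626  0.11578667]
[0.44942598 0.11874788]
[ 0.57146323 -0.02812371]
[ 0.44754231 -0.01299577]
[0.58670152 0.19271857] [0.44908552 0.19558436] [0.60274199 0.15607726] [0.43435899 0.15828597] bed [0.58596232 0.21543025] [0.45535156 0.21804462]
```

drive_tool(series=[{"gripper":0,"tx":0.05,"ty":0.4,"tz":0,"rx":0,"ry":0,"rz":0},{"gripper":0,"tx":0.05,"ty":0.4,"tz":0,"rx":0,"ry":0,"rz":0},{"gripper":0,"tx":0.05,"ty":0.4,"tz":0,"rx":0,"ry":0,"rz":0},{"gripper":0,"tx":0.05,"ty":0.4,"tz":0,"rx":0,"ry":0,"rz":0},{"gripper":0,"tx":0.05,"ty":0.4,"tz":0,"rx":0,"ry":0,"rz":0},{"gripper":0,"tx":0.03,"ty":0.4,"tz":0,"rx":0,"ry":0,"rz":0},{"gripper":0,"tx":0,"ty":0,"tz":0,"rx":0,"ry":0,"rz":0}])

```text
t: 4.42
ee_pos: [0.5226, -0.0111, 0.0181]
tool_rot: [-2.235, -2.207, -0.0]
ft_force: [0.0, 0.3, 0.3]
gripper_width: 0.999
gripper_force: 0.0
```

```bash
python3 - <<'E'
from h import *
import cv2
s=sensors.observe();print(s['t'],s['ee_pos'],s['ft_force'])
a=optics.camera("top")[185:265,180:350]
cv2.imwrite("pics/c4.png",cv2.resize(a,None,fx=4,fy=4,interpolation=cv2.INTER_CUBIC))
E
```

```text
4.4167 [ 0.52257161 -0.01105152  0.01809933] [0.04021897 0.25760791 0.32806091]
```

View pics/c4.png

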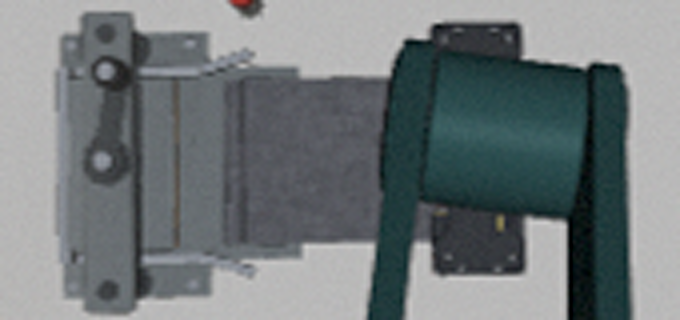

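The album is now centred between the guides: its spine is at u=227, v from 79 to 243, and the guides are at v=75 and 254. I'll push straight on.

drive_tool(series=[{"gripper":0,"tx":0,"ty":0.4,"tz":0,"rx":0,"ry":0,"rz":0},{"gripper":0,"tx":0,"ty":0.4,"tz":0,"rx":0,"ry":0,"rz":0},{"gripper":0,"tx":0,"ty":0.4,"tz":0,"rx":0,"ry":0,"rz":0},{"gripper":0,"tx":0,"ty":0.4,"tz":0,"rx":0,"ry":0,"rz":0},{"gripper":0,"tx":0,"ty":0.4,"tz":0,"rx":0,"ry":0,"rz":0},{"gripper":0,"tx":0,"ty":0.4,"tz":0,"rx":0,"ry":0,"rz":0},{"gripper":0,"tx":0,"ty":0.4,"tz":0,"rx":0,"ry":0,"rz":0},{"gripper":0,"tx":0,"ty":0.4,"tz":0,"rx":0,"ry":0,"rz":0}])

```text
t: 5.13
ee_pos: [0.5227, 0.0678, 0.0182]
tool_rot: [2.237, 2.206, -0.0]
ft_force: [0.1, -3.7, 1.0]
gripper_width: 1.001
gripper_force: 1.7
```

drive_tool(series=[{"gripper":0,"tx":0,"ty":0.4,"tz":0,"rx":0,"ry":0,"rz":0},{"gripper":0,"tx":0,"ty":0.3,"tz":0,"rx":0,"ry":0,"rz":0},{"gripper":0,"tx":0,"ty":0.2,"tz":0,"rx":0,"ry":0,"rz":0},{"gripper":0,"tx":0,"ty":0.2,"tz":0,"rx":0,"ry":0,"rz":0}])

```text
t: 5.47
ee_pos: [0.5229, 0.0946, 0.0184]
tool_rot: [2.236, 2.206, -0.0]
ft_force: [-0.3, -5.7, 5.4]
gripper_width: 1.004
gripper_force: 3.1
```

drive_tool(series=[{"gripper":0,"tx":0,"ty":0.12,"tz":0,"rx":0,"ry":0,"rz":0},{"gripper":0,"tx":0,"ty":0.12,"tz":0,"rx":0,"ry":0,"rz":0}])

```text
t: 5.63
ee_pos: [0.5228, 0.1006, 0.0182]
tool_rot: [2.237, 2.206, 0.0]
ft_force: [-1.1, -4.4, 3.2]
gripper_width: 0.999
gripper_force: 2.1
```

drive_tool(series=[{"gripper":0,"tx":0,"ty":0.08,"tz":0,"rx":0,"ry":0,"rz":0},{"gripper":0,"tx":0,"ty":0.08,"tz":0,"rx":0,"ry":0,"rz":0}])

```text
t: 5.8
ee_pos: [0.5227, 0.1044, 0.0181]
tool_rot: [2.237, 2.206, -0.0]
ft_force: [1.4, -3.9, 2.9]
gripper_width: 0.998
gripper_force: 2.0
```

drive_tool(series=[{"gripper":0,"tx":0,"ty":0.08,"tz":0,"rx":0,"ry":0,"rz":0},{"gripper":0,"tx":0,"ty":0.08,"tz":0,"rx":0,"ry":0,"rz":0},{"gripper":0,"tx":0,"ty":0,"tz":0,"rx":0,"ry":0,"rz":0}])

```text
t: 6.05
ee_pos: [0.5233, 0.1068, 0.0182]
tool_rot: [2.233, 2.206, -0.002]
ft_force: [1.3, -12.5, 2.8]
gripper_width: 1.0
gripper_force: 5.9
```

drive_tool(series=[{"gripper":0,"tx":0,"ty":0.06,"tz":0,"rx":0,"ry":0,"rz":0},{"gripper":0,"tx":0,"ty":0.06,"tz":0,"rx":0,"ry":0,"rz":0}])

```text
t: 6.22
ee_pos: [0.5236, 0.1072, 0.0182]
tool_rot: [2.228, 2.207, -0.006]
ft_force: [4.0, -31.5, 3.2]
gripper_width: 1.001
gripper_force: 16.0
```

drive_tool(series=[{"gripper":0,"tx":0,"ty":0,"tz":0,"rx":0,"ry":0,"rz":0},{"gripper":0,"tx":0,"ty":0,"tz":0,"rx":0,"ry":0,"rz":0},{"gripper":0,"tx":0,"ty":-0.5,"tz":0,"rx":0,"ry":0,"rz":0},{"gripper":0,"tx":0,"ty":-1,"tz":0,"rx":0,"ry":0,"rz":0},{"gripper":0,"tx":0,"ty":0,"tz":1,"rx":0,"ry":0,"rz":0},{"gripper":0,"tx":0,"ty":0,"tz":1,"rx":0,"ry":0,"rz":0},{"gripper":0,"tx":0,"ty":0,"tz":1,"rx":0,"ry":0,"rz":0},{"gripper":0,"tx":0,"ty":0,"tz":1,"rx":0,"ry":0,"rz":0}])

```text
t: 6.88
ee_pos: [0.5219, 0.0743, 0.1187]
tool_rot: [-2.237, -2.203, 0.0]
ft_force: [0.5, -0.9, -0.2]
gripper_width: 0.997
gripper_force: 0.0
```

drive_tool(series=[{"gripper":0,"tx":0,"ty":0,"tz":1,"rx":0,"ry":0,"rz":0},{"gripper":0,"tx":0,"ty":0,"tz":1,"rx":0,"ry":0,"rz":0},{"gripper":0,"tx":0,"ty":0,"tz":1,"rx":0,"ry":0,"rz":0},{"gripper":0,"tx":0,"ty":0,"tz":1,"rx":0,"ry":0,"rz":0},{"gripper":0,"tx":0,"ty":0,"tz":1,"rx":0,"ry":0,"rz":0},{"gripper":0,"tx":0,"ty":0,"tz":0,"rx":0,"ry":0,"rz":0}])

```text
t: 7.38
ee_pos: [0.5253, 0.0747, 0.2476]
tool_rot: [2.234, 2.203, 0.01]
ft_force: [1.7, -1.6, -0.2]
gripper_width: 0.998
gripper_force: 0.0
```

```bash
python3 - <<'E'
from h import *
import cv2
s=sensors.observe();print(s['t'],s['ee_pos'],s['ft_force'],s['joints'])
cv2.imwrite("pics/w5.png",optics.camera("wrist"))
E
```

```text
7.3833 [0.52529227 0.07465562 0.24763898] [ 1.68592028 -1.57477068 -0.18416701] [0.00981876 0.23882885 1.64238294 0.00167609 1.2528003  0.02337412]
```

View pics/w5.png

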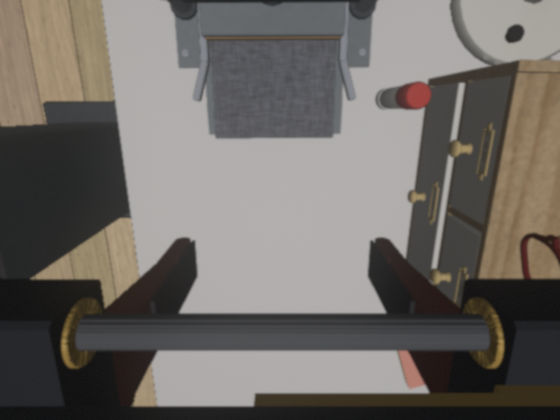

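The album sits between the guides with its fore edge at v=137, from u=216 to 333, just outside the ramp foot (v≈133) and level with it.

```bash
python3 - <<'E'
from h import *
a,b=px("wrist",216,138,.022),px("wrist",333,137,.022);print(a,b,np.degrees(np.arctan2(*(b-a)[::-1])))
print(px("wrist",208,133,0.),px("wrist",342,133,0.), px("wrist",205,38,.06), px("wrist",345,38,.06))
E
```

```text
[0.45516166 0.119396  ] [0.58120904 0.1187312 ] -0.3021869318725998
[0.44237927 0.12341847] [0.59460451 0.1213434 ] [0.45800442 0.21103186] [0.58410699 0.20945846]
```

drive_tool(series=[{"gripper":0,"tx":0.26,"ty":0.8,"tz":0,"rx":0,"ry":0,"rz":0.12},{"gripper":0,"tx":0.26,"ty":0.8,"tz":0,"rx":0,"ry":0,"rz":0.12},{"gripper":0,"tx":0.26,"ty":0.8,"tz":0,"rx":0,"ry":0,"rz":0.12},{"gripper":0,"tx":0.26,"ty":0.8,"tz":0,"rx":0,"ry":0,"rz":0.12},{"gripper":0,"tx":0.26,"ty":0.8,"tz":0,"rx":0,"ry":0,"rz":0.12},{"gripper":0,"tx":0.26,"ty":0.8,"tz":0,"rx":0,"ry":0,"rz":0.12},{"gripper":0,"tx":0.26,"ty":0.8,"tz":0,"rx":0,"ry":0,"rz":0.12},{"gripper":0,"tx":0.26,"ty":0.8,"tz":0,"rx":0,"ry":0,"rz":0.12}])

```text
t: 8.1
ee_pos: [0.5736, 0.235, 0.2409]
tool_rot: [-0.956, -2.989, 0.002]
ft_force: [0.1, 0.6, 0.2]
gripper_width: 0.998
gripper_force: 0.0
```

drive_tool(series=[{"gripper":0,"tx":0,"ty":0,"tz":0,"rx":0,"ry":0,"rz":0.12},{"gripper":0,"tx":0,"ty":0,"tz":0,"rx":0,"ry":0,"rz":0.12},{"gripper":0,"tx":0,"ty":0,"tz":0,"rx":0,"ry":0,"rz":0.12},{"gripper":0,"tx":0,"ty":0,"tz":0,"rx":0,"ry":0,"rz":0.12},{"gripper":0,"tx":0,"ty":0,"tz":0,"rx":0,"ry":0,"rz":0.12},{"gripper":0,"tx":0,"ty":0,"tz":0,"rx":0,"ry":0,"rz":0},{"gripper":0,"tx":0,"ty":0,"tz":0,"rx":0,"ry":0,"rz":0}])

```text
t: 8.68
ee_pos: [0.5737, 0.2339, 0.2415]
tool_rot: [-0.045, -3.139, 0.0]
ft_force: [-0.1, 0.1, -0.0]
gripper_width: 1.001
gripper_force: 0.0
```

```bash
python3 - <<'E'
from h import *
import cv2
s=sensors.observe();print(s['t'],s['ee_pos'],s['ft_force'],s['joints'])
R=cv2.Rodrigues(np.array(s['tool_rot']))[0];print(np.degrees(np.arctan2(R[1,1],R[0,1])),R[:,2])
cv2.imwrite("pics/w6.png",optics.camera("wrist"))
E
```

```text
8.6833 [0.573727   0.23391104 0.24149195] [-0.07893865  0.1218864  -0.00718318] [ 2.75369433e-01  3.79208875e-01  1.45018473e+00  5.55426612e-04
  1.31487242e+00 -1.26715780e+00]
88.37222582346553 [-2.71871567e-03 -2.09793261e-04 -9.99996282e-01]
```

View pics/w6.png

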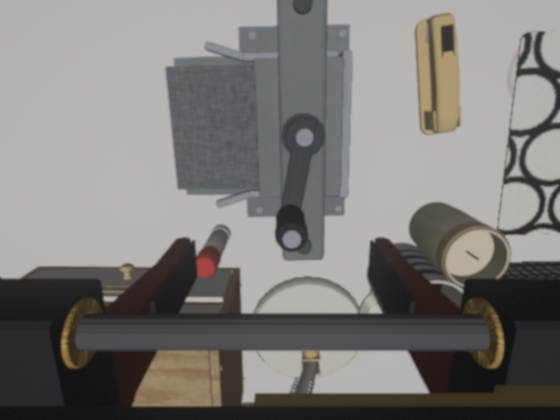

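The grip top is at (291,238) and the screw hub at (304,137). The lamp's base is behind at (310,310), with its pole foot at about (312,355). The stapler and candle are well below the jaws.

```bash
python3 - <<'E'
from h import *
print("grip",px("wrist",291,238,.19),"hub",px("wrist",304,137,.15),px("wrist",304,137,.14),"bar",px("wrist",278,3,.123),px("wrist",329,3,.123),px("wrist",281,260,.123),px("wrist",325,260,.123),"pole",px("wrist",312,350,.03))
E
```

```text
grip [0.58056001 0.24016113] hub [0.52058364 0.25155396] [0.52136192 0.25215784] bar [0.42889676 0.23583457] [0.42989979 0.2718899 ] [0.62616923 0.23227694] [0.62722855 0.27007488] pole [0.79134266 0.26587565]
```

drive_tool(series=[{"gripper":0,"tx":0.22,"ty":0.22,"tz":0,"rx":0,"ry":0,"rz":0},{"gripper":0,"tx":0,"ty":0,"tz":-1,"rx":0,"ry":0,"rz":0},{"gripper":0,"tx":0,"ty":0,"tz":-1,"rx":0,"ry":0,"rz":0},{"gripper":0,"tx":0,"ty":0,"tz":-1,"rx":0,"ry":0,"rz":0},{"gripper":0,"tx":0,"ty":0,"tz":-0.2,"rx":0,"ry":0,"rz":0},{"gripper":0,"tx":0,"ty":0,"tz":0,"rx":0,"ry":0,"rz":0},{"gripper":0,"tx":0,"ty":0,"tz":0,"rx":0,"ry":0,"rz":0}])

```text
t: 9.32
ee_pos: [0.5807, 0.2396, 0.1636]
tool_rot: [0.04, 3.141, 0.0]
ft_force: [-0.8, 0.1, -0.6]
gripper_width: 1.0
gripper_force: 0.0
```

drive_tool(series=[{"gripper":1,"tx":0,"ty":0,"tz":0,"rx":0,"ry":0,"rz":0},{"gripper":1,"tx":0,"ty":0,"tz":0,"rx":0,"ry":0,"rz":0},{"gripper":1,"tx":0,"ty":0,"tz":0,"rx":0,"ry":0,"rz":0},{"gripper":1,"tx":0,"ty":0,"tz":0,"rx":0,"ry":0,"rz":0},{"gripper":1,"tx":0,"ty":0,"tz":0,"rx":0,"ry":0,"rz":0},{"gripper":1,"tx":0,"ty":0,"tz":0,"rx":0,"ry":0,"rz":0},{"gripper":1,"tx":0,"ty":0,"tz":0,"rx":0,"ry":0,"rz":0},{"gripper":1,"tx":0,"ty":0,"tz":0,"rx":0,"ry":0,"rz":0}])

```text
t: 9.98
ee_pos: [0.5801, 0.2393, 0.1632]
tool_rot: [-0.039, -3.141, 0.0]
ft_force: [0.1, -0.2, 0.6]
gripper_width: 0.435
gripper_force: 0.0
```

drive_tool(series=[{"gripper":1,"tx":0,"ty":0,"tz":0,"rx":0,"ry":0,"rz":0},{"gripper":1,"tx":0,"ty":0,"tz":0,"rx":0,"ry":0,"rz":0},{"gripper":1,"tx":0,"ty":0,"tz":0,"rx":0,"ry":0,"rz":0},{"gripper":1,"tx":0,"ty":0,"tz":0,"rx":0,"ry":0,"rz":0},{"gripper":1,"tx":0,"ty":0,"tz":0,"rx":0,"ry":0,"rz":0}])

```text
t: 10.4
ee_pos: [0.5801, 0.2394, 0.1631]
tool_rot: [-0.039, -3.141, -0.0]
ft_force: [-0.5, 0.0, -0.6]
gripper_width: 0.239
gripper_force: 30.0
```

```bash
python3 - <<'E'
import numpy as np
def seq(a,n,d):
    p=lambda x:60/25*np.array([np.cos(x),np.sin(x)])
    for k in range(n): print(*np.round(p(a-d)-p(a),3),end=' | ');a-=d
    print("end",round(a,3))
    return a
a=-0.183
for _ in range(2): a=seq(a,8,.12)
for _ in range(8): a=seq(a,8,.08)
E
```

```text
-0.069 -0.279 | -0.102 -0.269 | -0.134 -0.255 | -0.163 -0.237 | -0.19 -0.216 | -0.215 -0.191 | -0.236 -0.164 | -0.254 -0.135 | end -1.143
-0.269 -0.103 | -0.279 -0.071 | -0.285 -0.037 | -0.288 -0.002 | -0.286 0.032 | -0.28 0.066 | -0.27 0.099 | -0.256 0.131 | end -2.103
-0.161 0.104 | -0.153 0.117 | -0.143 0.128 | -0.132 0.139 | -0.12 0.149 | -0.108 0.159 | -0.095 0.167 | -0.082 0.174 | end -2.743
-0.067 0.18 | -0.053 0.185 | -0.038 0.188 | -0.023 0.191 | -0.007 0.192 | 0.008 0.192 | 0.023 0.191 | 0.038 0.188 | end -3.383
0.053 0.184 | 0.068 0.18 | 0.082 0.174 | 0.096 0.166 | 0.109 0.158 | 0.121 0.149 | 0.132 0.139 | 0.143 0.128 | end -4.023
0.153 0.116 | 0.162 0.103 | 0.169 0.09 | 0.176 0.076 | 0.182 0.062 | 0.186 0.047 | 0.189 0.032 | 0.191 0.017 | end -4.663
0.192 0.002 | 0.191 -0.014 | 0.19 -0.029 | 0.187 -0.044 | 0.183 -0.059 | 0.177 -0.073 | 0.171 -0.087 | 0.164 -0.1 | end -5.303
0.155 -0.113 | 0.145 -0.125 | 0.135 -0.136 | 0.124 -0.147 | 0.112 -0.156 | 0.099 -0.165 | 0.085 -0.172 | 0.071 -0.178 | end -5.943
0.057 -0.183 | 0.042 -0.187 | 0.027 -0.19 | 0.012 -0.192 | -0.004 -0.192 | -0.019 -0.191 | -0.034 -0.189 | -0.049 -0.186 | end -6.583
-0.064 -0.181 | -0.078 -0.175 | -0.092 -0.168 | -0.105 -0.161 | -0.118 -0.152 | -0.129 -0.142 | -0.14 -0.131 | -0.15 -0.119 | end -7.223
```

drive_tool(series=[{"gripper":1,"tx":-0.07,"ty":-0.28,"tz":0,"rx":0,"ry":0,"rz":0},{"gripper":1,"tx":-0.1,"ty":-0.27,"tz":0,"rx":0,"ry":0,"rz":0},{"gripper":1,"tx":-0.134,"ty":-0.255,"tz":0,"rx":0,"ry":0,"rz":0},{"gripper":1,"tx":-0.163,"ty":-0.237,"tz":0,"rx":0,"ry":0,"rz":0},{"gripper":1,"tx":-0.19,"ty":-0.216,"tz":0,"rx":0,"ry":0,"rz":0},{"gripper":1,"tx":-0.215,"ty":-0.19,"tz":0,"rx":0,"ry":0,"rz":0},{"gripper":1,"tx":-0.236,"ty":-0.164,"tz":0,"rx":0,"ry":0,"rz":0},{"gripper":1,"tx":-0.254,"ty":-0.135,"tz":0,"rx":0,"ry":0,"rz":0}])

```text
t: 11.07
ee_pos: [0.5455, 0.196, 0.1631]
tool_rot: [-0.041, -3.141, -0.003]
ft_force: [0.5, 9.6, -2.8]
gripper_width: 0.243
gripper_force: 30.0
```

drive_tool(series=[{"gripper":1,"tx":-0.269,"ty":-0.09,"tz":0,"rx":0,"ry":0,"rz":0},{"gripper":1,"tx":-0.279,"ty":-0.06,"tz":0,"rx":0,"ry":0,"rz":0},{"gripper":1,"tx":-0.285,"ty":-0.037,"tz":0,"rx":0,"ry":0,"rz":0},{"gripper":1,"tx":-0.288,"ty":-0.002,"tz":0,"rx":0,"ry":0,"rz":0},{"gripper":1,"tx":-0.286,"ty":0.032,"tz":0,"rx":0,"ry":0,"rz":0},{"gripper":1,"tx":-0.28,"ty":0.066,"tz":0,"rx":0,"ry":0,"rz":0},{"gripper":1,"tx":-0.27,"ty":0.1,"tz":0,"rx":0,"ry":0,"rz":0},{"gripper":1,"tx":-0.256,"ty":0.131,"tz":0,"rx":0,"ry":0,"rz":0}])

```text
t: 11.73
ee_pos: [0.492, 0.1986, 0.1631]
tool_rot: [0.04, 3.138, 0.0]
ft_force: [6.2, 4.0, -8.0]
gripper_width: 0.243
gripper_force: 30.0
```

drive_tool(series=[{"gripper":1,"tx":-0.15,"ty":0.12,"tz":-0.02,"rx":0,"ry":0,"rz":0},{"gripper":1,"tx":-0.15,"ty":0.117,"tz":0,"rx":0,"ry":0,"rz":0},{"gripper":1,"tx":-0.143,"ty":0.128,"tz":0,"rx":0,"ry":0,"rz":0},{"gripper":1,"tx":-0.132,"ty":0.139,"tz":0,"rx":0,"ry":0,"rz":0},{"gripper":1,"tx":-0.12,"ty":0.149,"tz":0,"rx":0,"ry":0,"rz":0},{"gripper":1,"tx":-0.108,"ty":0.159,"tz":0,"rx":0,"ry":0,"rz":0},{"gripper":1,"tx":-0.095,"ty":0.167,"tz":0,"rx":0,"ry":0,"rz":0},{"gripper":1,"tx":-0.082,"ty":0.174,"tz":0,"rx":0,"ry":0,"rz":0}])

```text
t: 12.4
ee_pos: [0.4659, 0.2281, 0.163]
tool_rot: [-0.039, -3.141, 0.001]
ft_force: [1.7, -4.0, 6.2]
gripper_width: 0.243
gripper_force: 30.0
```

drive_tool(series=[{"gripper":1,"tx":-0.067,"ty":0.18,"tz":0,"rx":0,"ry":0,"rz":0},{"gripper":1,"tx":-0.053,"ty":0.185,"tz":0,"rx":0,"ry":0,"rz":0},{"gripper":1,"tx":-0.038,"ty":0.188,"tz":0,"rx":0,"ry":0,"rz":0},{"gripper":1,"tx":-0.023,"ty":0.191,"tz":0,"rx":0,"ry":0,"rz":0}])

```text
t: 12.73
ee_pos: [0.4614, 0.2467, 0.163]
tool_rot: [-0.038, -3.141, 0.001]
ft_force: [1.5, -4.3, 5.3]
gripper_width: 0.24
gripper_force: 30.0
```

drive_tool(series=[{"gripper":1,"tx":-0.007,"ty":0.192,"tz":0,"rx":0,"ry":0,"rz":0},{"gripper":1,"tx":0.008,"ty":0.192,"tz":0,"rx":0,"ry":0,"rz":0},{"gripper":1,"tx":0.023,"ty":0.191,"tz":0,"rx":0,"ry":0,"rz":0},{"gripper":1,"tx":0.038,"ty":0.188,"tz":0,"rx":0,"ry":0,"rz":0}])

```text
t: 13.07
ee_pos: [0.463, 0.2657, 0.163]
tool_rot: [-0.038, -3.141, 0.002]
ft_force: [2.0, -4.1, 4.8]
gripper_width: 0.242
gripper_force: 30.0
```

drive_tool(series=[{"gripper":1,"tx":0.053,"ty":0.184,"tz":0,"rx":0,"ry":0,"rz":0},{"gripper":1,"tx":0.068,"ty":0.18,"tz":0,"rx":0,"ry":0,"rz":0},{"gripper":1,"tx":0.082,"ty":0.174,"tz":0,"rx":0,"ry":0,"rz":0},{"gripper":1,"tx":0.096,"ty":0.166,"tz":0,"rx":0,"ry":0,"rz":0}])

```text
t: 13.4
ee_pos: [0.4703, 0.283, 0.163]
tool_rot: [-0.038, -3.141, 0.002]
ft_force: [0.5, -4.9, 8.1]
gripper_width: 0.244
gripper_force: 30.0
```

drive_tool(series=[{"gripper":1,"tx":0.109,"ty":0.158,"tz":0,"rx":0,"ry":0,"rz":0},{"gripper":1,"tx":0.121,"ty":0.149,"tz":0,"rx":0,"ry":0,"rz":0},{"gripper":1,"tx":0.132,"ty":0.139,"tz":0,"rx":0,"ry":0,"rz":0},{"gripper":1,"tx":0.143,"ty":0.128,"tz":0,"rx":0,"ry":0,"rz":0}])

```text
t: 13.73
ee_pos: [0.4825, 0.2971, 0.1629]
tool_rot: [-0.038, -3.14, 0.003]
ft_force: [0.6, -5.7, 7.8]
gripper_width: 0.241
gripper_force: 30.0
```

drive_tool(series=[{"gripper":1,"tx":0.153,"ty":0.11,"tz":0.02,"rx":0,"ry":0,"rz":0},{"gripper":1,"tx":0.162,"ty":0.1,"tz":0,"rx":0,"ry":0,"rz":0},{"gripper":1,"tx":0.169,"ty":0.09,"tz":0,"rx":0,"ry":0,"rz":0},{"gripper":1,"tx":0.176,"ty":0.076,"tz":0,"rx":0,"ry":0,"rz":0}])

```text
t: 14.07
ee_pos: [0.4978, 0.3065, 0.1629]
tool_rot: [-0.038, -3.137, 0.003]
ft_force: [-3.0, -4.1, 7.9]
gripper_width: 0.246
gripper_force: 30.0
```

drive_tool(series=[{"gripper":1,"tx":0.182,"ty":0.062,"tz":0,"rx":0,"ry":0,"rz":0},{"gripper":1,"tx":0.186,"ty":0.047,"tz":0,"rx":0,"ry":0,"rz":0},{"gripper":1,"tx":0.189,"ty":0.032,"tz":0,"rx":0,"ry":0,"rz":0},{"gripper":1,"tx":0.191,"ty":0.017,"tz":0,"rx":0,"ry":0,"rz":0}])

```text
t: 14.4
ee_pos: [0.5155, 0.311, 0.163]
tool_rot: [-0.038, -3.136, 0.002]
ft_force: [-5.6, -1.5, 9.3]
gripper_width: 0.241
gripper_force: 30.0
```

drive_tool(series=[{"gripper":1,"tx":0.192,"ty":0.002,"tz":0,"rx":0,"ry":0,"rz":0},{"gripper":1,"tx":0.191,"ty":-0.014,"tz":0,"rx":0,"ry":0,"rz":0}])

```text
t: 14.57
ee_pos: [0.5247, 0.3111, 0.1629]
tool_rot: [-0.039, -3.135, 0.001]
ft_force: [-6.8, -0.4, 8.7]
gripper_width: 0.246
gripper_force: 30.0
```

drive_tool(series=[{"gripper":1,"tx":0.19,"ty":-0.029,"tz":0,"rx":0,"ry":0,"rz":0},{"gripper":1,"tx":0.187,"ty":-0.044,"tz":0,"rx":0,"ry":0,"rz":0}])

```text
t: 14.73
ee_pos: [0.5339, 0.3098, 0.163]
tool_rot: [-0.039, -3.135, -0.001]
ft_force: [-7.6, 2.7, 9.0]
gripper_width: 0.241
gripper_force: 30.0
```

drive_tool(series=[{"gripper":1,"tx":0.183,"ty":-0.059,"tz":0,"rx":0,"ry":0,"rz":0},{"gripper":1,"tx":0.177,"ty":-0.073,"tz":0,"rx":0,"ry":0,"rz":0}])

```text
t: 14.9
ee_pos: [0.5428, 0.3072, 0.163]
tool_rot: [-0.039, -3.135, -0.003]
ft_force: [-7.2, 4.2, 8.6]
gripper_width: 0.244
gripper_force: 30.0
```

drive_tool(series=[{"gripper":1,"tx":0.171,"ty":-0.087,"tz":0,"rx":0,"ry":0,"rz":0},{"gripper":1,"tx":0,"ty":0,"tz":0,"rx":0,"ry":0,"rz":0},{"gripper":1,"tx":0,"ty":0,"tz":0,"rx":0,"ry":0,"rz":0},{"gripper":1,"tx":0,"ty":0,"tz":0,"rx":0,"ry":0,"rz":0}])

```text
t: 15.23
ee_pos: [0.5479, 0.3049, 0.163]
tool_rot: [-0.039, -3.136, -0.003]
ft_force: [-5.3, 2.9, 6.5]
gripper_width: 0.242
gripper_force: 30.0
```

drive_tool(series=[{"gripper":0,"tx":0,"ty":0,"tz":0,"rx":0,"ry":0,"rz":0},{"gripper":0,"tx":0,"ty":0,"tz":0,"rx":0,"ry":0,"rz":0},{"gripper":0,"tx":0,"ty":0,"tz":0,"rx":0,"ry":0,"rz":0},{"gripper":0,"tx":0,"ty":0,"tz":0,"rx":0,"ry":0,"rz":0},{"gripper":0,"tx":0,"ty":0,"tz":0,"rx":0,"ry":0,"rz":0},{"gripper":0,"tx":0,"ty":0,"tz":0,"rx":0,"ry":0,"rz":0},{"gripper":0,"tx":0,"ty":0,"tz":0,"rx":0,"ry":0,"rz":0},{"gripper":0,"tx":0,"ty":0,"tz":0,"rx":0,"ry":0,"rz":0}])

```text
t: 15.9
ee_pos: [0.5509, 0.3033, 0.1631]
tool_rot: [-0.039, -3.141, 0.0]
ft_force: [0.5, 0.5, -0.6]
gripper_width: 0.811
gripper_force: 0.0
```

drive_tool(series=[{"gripper":0,"tx":0,"ty":0,"tz":0.5,"rx":0,"ry":0,"rz":0},{"gripper":0,"tx":0,"ty":0,"tz":1,"rx":0,"ry":0,"rz":0},{"gripper":0,"tx":0,"ty":0,"tz":1,"rx":0,"ry":0,"rz":0},{"gripper":0,"tx":0,"ty":0,"tz":1,"rx":0,"ry":0,"rz":0},{"gripper":0,"tx":0,"ty":0,"tz":0.5,"rx":0,"ry":0,"rz":0},{"gripper":0,"tx":0,"ty":0,"tz":0,"rx":0,"ry":0,"rz":0},{"gripper":0,"tx":0,"ty":0,"tz":0,"rx":0,"ry":0,"rz":0},{"gripper":0,"tx":0,"ty":0,"tz":0,"rx":0,"ry":0,"rz":0}])

```text
t: 16.57
ee_pos: [0.5502, 0.303, 0.2619]
tool_rot: [-0.039, -3.14, 0.001]
ft_force: [-0.5, -0.2, 0.4]
gripper_width: 0.997
gripper_force: 0.0
```

```bash
python3 - <<'E'
from h import *
import cv2
s=sensors.observe();print(s['t'],s['ee_pos'],s['ft_force'])
cv2.imwrite("pics/w7.png",optics.camera("wrist"))
E
```

```text
16.5667 [0.55019614 0.30298428 0.26187184] [-0.5362174  -0.21394497  0.42714425]
```

View pics/w7.png

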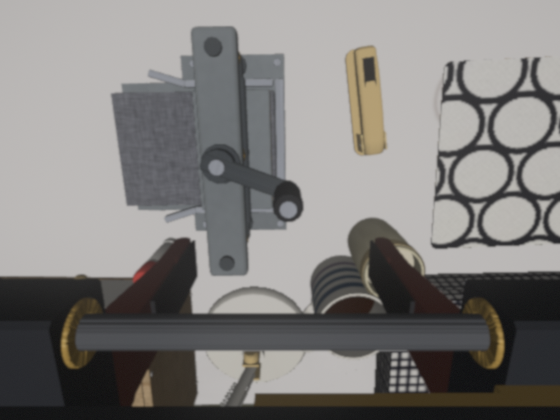

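The crank stayed where I left it, with the grip at (288,208). The album is still between the guides, its fore edge parallel to the bed at u=115 to 128, and nothing else has moved. Handing in.

```bash
python3 -c "
from plant import arm
print(arm.close_job())"
```

```text
the job is handed in; nothing more can be done
None
```

The album is seated square against the back fence and clamped at about 60 N (estimated from the crank force), the crank is let go, the other things are where they stood, and the job is handed in at about 17 s; no verdict came back.

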